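# Offer the telescope arm up to the spectrometer stand

## Task

Slide the spectrometer's telescope arm along the bench, out from between the guide strips until its heavy barrel is fully clear of the overhanging riser, and only then grip its bare bar at the balance point and lift it, keeping it level all the way. Carry it over to the spectrometer stand and finish still holding it there, level and still, with the hub's bore centred over the spindle, the barrel centred over the forked cradle, and about 40 mm of air between the spindle's tip and the underside of the hub. Never let the arm touch the stand, and leave everything else on the bench where it is; do not put the arm down or let go at the end.

Things in the scene. Friction and masses are not known exactly. Their poses are not given: they have to be found in the camera images.
- tel_balance (a point): balance point of the loose telescope arm (0.45 to 0.61 kg, 252 mm long), at mid-height and mid-width of its bare aluminium bar, which is 16 mm wide, 20 mm high, 12 to 32 mm above the arm's underside. x axis along the bar from hub to barrel, z up. 150 mm from the hub's axis, 20 mm short of the barrel's near face, 22 mm above the underside. At the start it is under the riser
- tel_hub (a point): centre of the arm's hub, the light end, which starts outside the riser: an aluminium ring, 44 mm outside, 22 mm vertical bore, 34 mm high, its underside on the bench; this point is on the bore's axis, 22 mm above the arm's underside; axes as tel_balance. Bare bar runs from 22 to 170 mm along x from here; about 80 mm of it sticks out of the riser at the start
- tel_barrel (a point): centre of the arm's heavy end, a black telescope barrel with a steel end ring, 48 mm across, 60 mm long along x, in line with the bar, on a flat foot; this point is 200 mm along x from the hub's axis and 22 mm above the underside; the barrel's top is 49 mm above the underside, its far end 230 mm from the hub's axis; axes as tel_balance. Starts under the riser
- riser: fixed raised shelf: white board 200 (x) x 220 (y) x 14 mm, its top 80 mm above the bench, on legs 16 mm thick at x +-85, y +-95 mm. Origin on the bench under its centre. The arm lies under it along its x axis, hub out at its -x edge (x = -100 mm); draw it straight along -x. Below, two guide strips 12 mm high run along x from -85 to +95 mm at y = 0 +-32 mm (inner faces)
- stand: fixed spectrometer stand: cream cast foot 170 x 150 mm, 28 mm high, with a round body 136 mm across, 80 mm high, a steel spindle upright in its centre, and a low outrigger along its x axis carrying a forked cradle. Origin on the bench under the spindle, x axis towards the cradle
- spindle_tip (a point): centre of the top end of the stand's spindle, 16 mm thick, 115 mm above the bench; axes as the stand
- cradle (a point): floor of the black forked cradle, 79 mm above the bench, 200 mm along the stand's x axis from the spindle; its two prongs stand 27 mm to either side (inside faces), tops 103 mm above the bench; axes as the stand
- calculator: pocket calculator, 150 x 78 x 16 mm; a bystander, to be left alone. Origin at its underside
- pen: black pen, 137 mm long, 10 mm thick, lying on the bench; a bystander, to be left alone. Origin at its underside
- lens: lens in a round black holder on a square foot, 88 mm high; a bystander, to be left alone. Origin at its underside
- weight: brass slotted weight, 44 mm across, 48 mm high; a bystander, to be left alone. Origin at its underside
- prism: glass block on a small black plate, 45 x 45 mm, 36 mm high, standing on top of the riser; a bystander, to be left alone. Origin at its underside

How it is judged:
On the way, in this order (a step that is already met when the one before it is completed fails the run):
1. the arm is drawn out along the bench: its barrel is clear of the riser's edge, still down on the bench (x of tel_barrel in the frame of riser below -0.131 m and height (world z) of tel_barrel below 0.034 m and angle between tel_balance's own z axis and vertical below 0.2 rad), for 0.1 s.
2. the arm is lifted level, gripped within 30 mm of its balance point (height (world z) of tel_balance above 0.07 m and distance between the grasp point and tel_balance below 0.03 m and angle between tel_balance's own z axis and vertical below 0.14 rad and contact force between the fingers and telearm above 1 N), for 0.2 s.
At the end, for the whole second after the job is handed in: Held in the fingers within 30 mm of the balance point, at rest, level within 5 degrees, hub axis within 18 mm of the spindle and barrel centre within 20 mm of the cradle horizontally, hub underside 15 to 70 mm above the spindle tip, not touching the stand (horizontal distance between tel_hub and spindle_tip below 0.018 m and horizontal distance between tel_barrel and cradle below 0.02 m and z of tel_hub in the frame of spindle_tip between 0.037 and 0.092 m and angle between tel_balance's own z axis and vertical below 0.09 rad and distance between the grasp point and tel_balance below 0.03 m and contact force between the fingers and telearm above 1 N and contact force between telearm and stand below 0.2 N and linear speed of telearm below 0.03 m/s and angular speed of telearm below 0.15 rad/s); the arm keeps its last pose, push and grip.
It fails at once if the arm tips more than 0.3 rad (17 degrees) (angle between tel_balance's own z axis and vertical above 0.3 rad).
It fails at once if the barrel is lifted while still under the riser (x of tel_barrel in the frame of riser between -0.13 and 0.13 m and height (world z) of tel_barrel between 0.04 and 0.075 m and y of tel_barrel in the frame of riser between -0.11 and 0.11 m).
It fails at once if the arm touches the stand (contact force between telearm and stand above 1 N).
It fails at once if a bystander is moved more than 30 mm (distance of any of calculator, pen, lens, weight, prism from where it was at the start of the episode above 0.03 m).
It also fails if it takes over 58 s, if anything falls off the work surface, if the arm or the gripper's body presses on something with over 40 N, if the wrist force passes 120 N, or if a joint passes its speed limit or range.

## Robot

A 7-joint arm with a two-finger parallel gripper is mounted at the origin on the work surface. World frame = base frame: x ahead of the robot, y to its left, z up, the work surface at z = 0. Lengths are in m, angles in rad, forces in N, time in s.
With the tool pointing down it reaches from about 0.425 to 0.95 m from the base axis. Payload 16.7 kg.
Tool frame: the origin (TCP) lies at the very end of the fingers, on their centre line; the grasp point (between the pads) lies 19 mm behind it; z points along the fingers, x is the direction in which the jaws open and shut, and the axes are right-handed (so a half turn about z gives the same grasp; the last joint's range is limited). The gripper opens to 94 mm and grips with 3 to 60 N. Pads are 16 mm wide; open, the fingers measure 119 mm over their backs; the gripper's body (75 mm by 177 mm) begins 78 mm behind the grasp point.
Start: joints at [1.165, 0.426, 0.074, 1.606, -0.034, 1.111, -0.067], TCP at [0.171, -0.653, 0.205] pointing down, gripper open.
Joint ranges: [-2.85, 2.85], [-0.5, 2.14], [-1.23, 1.37], [0.21, 2.46], [-1.02, 4.16], [0.16, 2.05], [-2.73, 2.73]. Speed limits (rad/s): [1.89, 1.89, 2.39, 2.39, 3.01, 3.01, 3.01].

## Interface

Orientations are given as a rotation vector (axis times angle).
In Python, from plant import ctrl gives the robot as it stands.
- The arm moves only by the tool step_arm, never from a script. Its arguments are lists of equal length, an entry for each row: "linear": the shift along the tool's x, y, z in m, a list of three; "twist": the turn about the tool's z in rad. In form: {"linear": [[tx, ty, tz], ...], "twist": [twist, ...]}. A call has 1 to 20 rows; each row shifts and turns the commanded pose from where the row before left it, along the tool's axes as they then stand; what a row does not reach is not made up. A row lasts 1/8 s, in which the tool goes at most 62.5 mm and 10.7 degrees, less where a joint would pass 70% of its speed; a pose out of reach is approached as far as the arm can. A call is refused whole if a number of a shift passes 0.0625 or a number of a turn 0.188, either way. A call with a gripper value outside its range is refused whole. "fingers" is the gripper's target within -1 to 1 (shut at 1, half-way at 0, fully open at -1), set as the call begins (left out, the last holds). The fingers move at their own pace and stop on an object; "grip_force" is the grip in N (left out, the last holds). Time passes only in rows, so rows that do not move let the fingers close. It gives the time, the measured TCP pose, the force and the opening at its end, in the units of the state.
- ctrl.get_state(): the state, without advancing time (a new reading comes with each control period).
- ctrl.capture(name): name is "side" or "top"; returns a dict with "frame" (400x640x3 uint8, red, green, blue), "fx", "fy", "cx", "cy" (pixels), "dist" ([k1, k2, p1, p2, k3] as OpenCV has them; the pictures are not rectified), "R" (3x3) and "t" (3): a world point X has camera coordinates R X + t. Camera axes: x right, y down, z forward; pixel columns grow to the right and rows downward; lengths in m; the calibration is good to about 2 mm. A picture is of the moment at which its call begins. There is no depth.
- ctrl.sign_off(): hands the job in, once; it reports no verdict.
Trained networks look in a picture, given as the dict that the camera call returned (one of the last four; its "shot" number tells which), for a name from the list of things; names that differ only in an ending like _2 or _b are one class to them, and where a whole thing is asked for, a point or a joint stands for the part that bears it (a point fixed in the world has none). Each returns a list of dicts, best first, with "confidence" (0 to 1); they miss things now and then, are a little off and sometimes report something else, mostly with a low value. They report only what shows in the picture. A call takes as long as a camera call.
- ctrl.spot_in(picture, query): "box" ([left, top, right, bottom] in pixels, round what is visible of it).
- ctrl.silhouettes(picture, query): "pixels" (400x640 bool, what is visible of it) and "box" ([left, top, right, bottom] in pixels, round what is visible of it).
The state is a dict: "time_s": time; "joints": joint angles; "dq": joint speeds; "effort": joint torques, N m; "position": TCP position; "orientation": TCP orientation; "ft_force": force on the tool from outside, world axes, zero at the start; "moment": the same for the moment, N m; "finger_gap": finger opening in m.
Only numpy, scipy, OpenCV 4.12 (cv2) and the standard library are available. Lean on these libraries where they do the work, as an engineer would, in place of code of your own. Each camera call takes 0.05 s, during which the arm holds its last target.

## Working session

There is one attempt and no reset: what is moved stays moved. The work goes in short steps, Python scripts to look and compute and a tool call to move; the robot and the scene stay as the last step left them, time stands still between calls to the robot, and variables do not carry over. Pictures are saved under pics/ and viewed, and the job is handed in when it is done.

Besides the shell and the picture viewer there is one more tool, called as name(argument=value, ...), one argument or row to a line, values as JSON. step_arm: Moves the arm, as the interface text tells. Its arguments: {"type":"object","properties":{"linear":{"type":"array","items":{"type":"array","items":{"type":"number"}}},"twist":{"type":"array","items":{"type":"number"}},"fingers":{"type":"number"},"grip_force":{"type":"number"}},"required":["linear","twist"]}

```bash
mkdir -p pics; ls
python3 - <<'E'
from plant import ctrl
import cv2,json,numpy as np
s=ctrl.get_state();print({k:np.round(v,3).tolist() for k,v in s.items()})
for n in("side","top"):
    p=ctrl.capture(n);cv2.imwrite(f"pics/{n}0.png",p["frame"][:,:,::-1])
    print(n,p["fx"],p["fy"],p["cx"],p["cy"],p["dist"],np.round(p["R"],3).tolist(),np.round(p["t"],3))
    for q in["tel_hub","tel_barrel","tel_balance","riser","stand","spindle_tip","cradle","calculator","pen","lens","weight","prism"]:
        try:print(q,[(np.round(d["box"]).tolist(),round(d["confidence"],2)) for d in ctrl.spot_in(p,q)[:3]])
        except Exception as e:print(q,e)
E
```

```text
pics
{'time_s': 0.0, 'joints': [1.165, 0.427, 0.074, 1.607, -0.034, 1.111, -0.067], 'dq': [0.0, 0.0, -0.0, 0.001, -0.001, -0.001, -0.0], 'effort': [-0.002, -93.58, 3.666, -45.418, -0.049, 0.02, 0.0], 'position': [0.171, -0.652, 0.205], 'orientation': [-2.487, 1.918, 0.002], 'ft_force': [-0.897, -0.302, 0.506], 'moment': [-0.006, 0.009, -0.014], 'finger_gap': 0.094}
side 382.8040763869434 382.8040763869434 316.3906332578376 203.5101326456485 [-0.01732783  0.          0.          0.          0.        ] [[0.996, -0.089, -0.009], [-0.074, -0.76, -0.645], [0.051, 0.643, -0.764]] [-0.581  0.15   1.183]
tel_hub [([299.0, 170.0, 318.0, 212.0], 0.73)]
tel_barrel [([300.0, 167.0, 316.0, 207.0], 0.75)]
tel_balance [([302.0, 171.0, 314.0, 210.0], 0.85)]
riser [([278.0, 129.0, 338.0, 178.0], 0.56)]
stand []
spindle_tip [([228.0, 272.0, 350.0, 353.0], 0.55)]
cradle [([229.0, 272.0, 351.0, 350.0], 0.63)]
calculator [([357.0, 282.0, 402.0, 340.0], 0.97)]
pen [([369.0, 206.0, 385.0, 237.0], 0.54)]
lens [([370.0, 244.0, 392.0, 272.0], 0.61)]
weight [([257.0, 188.0, 269.0, 205.0], 0.47), ([278.0, 128.
[... 240 characters left out ...]
          0.          0.          0.        ] [[-0.021, -1.0, 0.008], [-0.996, 0.02, -0.084], [0.084, -0.01, -0.996]] [0.049 0.596 1.002]
tel_hub [([242.0, 206.0, 292.0, 223.0], 0.66)]
tel_barrel [([238.0, 204.0, 292.0, 220.0], 0.63)]
tel_balance [([242.0, 204.0, 292.0, 220.0], 0.8)]
riser [([162.0, 160.0, 245.0, 250.0], 0.93)]
stand [([393.0, 178.0, 473.0, 298.0], 0.95), ([244.0, 204.0, 292.0, 221.0], 0.19)]
spindle_tip [([390.0, 176.0, 478.0, 300.0], 0.97)]
cradle [([391.0, 178.0, 473.0, 299.0], 0.57)]
calculator [([401.0, 135.0, 456.0, 167.0], 0.56)]
pen [([298.0, 131.0, 340.0, 141.0], 0.6)]
lens [([364.0, 130.0, 389.0, 150.0], 0.71)]
weight [([262.0, 262.0, 277.0, 278.0], 0.68)]
prism []
```

Run:
```python
import cv2
a=cv2.imread("pics/top0.png")[110:310,150:490];cv2.imwrite("pics/topz.png",cv2.resize(a,None,fx=2.35,fy=2.35,interpolation=3))
a=cv2.imread("pics/side0.png")[110:370,210:430];cv2.imwrite("pics/sidez.png",cv2.resize(a,None,fx=2.3,fy=2.3,interpolation=3))
```

```text
(no output)
```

View pics/topz.png

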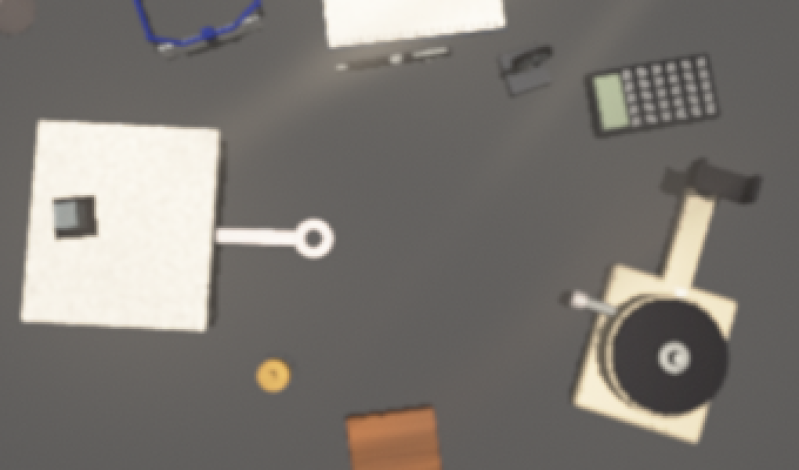

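View pics/sidez.png

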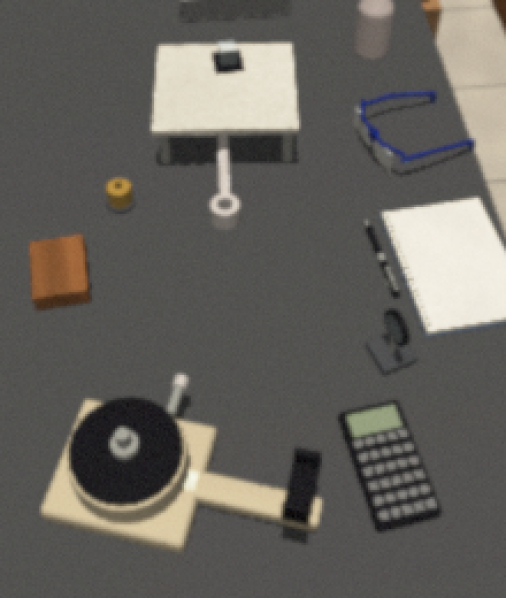

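View pics/top0.png

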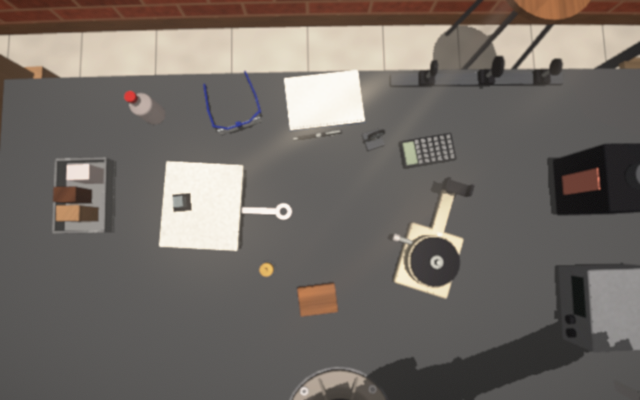

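```bash
cat > h.py <<'E'
import numpy as np,cv2
from scipy.optimize import least_squares
def K(p):return np.array([[p["fx"],0,p["cx"]],[0,p["fy"],p["cy"]],[0,0,1.]])
def proj(p,X):
    R=np.array(p["R"],float);return cv2.projectPoints(np.atleast_2d(np.array(X,float)),cv2.Rodrigues(R)[0],np.array(p["t"],float),K(p),np.array(p["dist"],float))[0][:,0]
def atz(p,uv,z):
    R=np.array(p["R"]);t=np.array(p["t"])
    n=cv2.undistortPoints(np.array([[uv]],float),K(p),np.array(p["dist"],float))[0,0]
    d=R.T@np.array([n[0],n[1],1]);c=-R.T@t;return c+d*(z-c[2])/d[2]
E
python3 - <<'E'
from plant import ctrl
from h import *
T=ctrl.capture("top");S=ctrl.capture("side")
zt=lambda u,v:(u/2.35+150-.29,v/2.35+110-.29)
zs=lambda u,v:(u/2.3+210-.29,v/2.3+110-.29)
for n,a,b,z in[("hub",zt(314,238),zs(224,204),.034),("spindle",zt(674,357),zs(124,437),.115),("bar@riser",zt(217,236),zs(222,140),.032)]:
    print(n,atz(T,a,z),atz(S,b,z))
for n,a,z in[("riserA",(37,121),.08),("B",(219,129),.08),("C",(208,330),.08),("D",(21,321),.08),("lens",(527,80),0.),("weight",(273,375),.048),("pen1",(335,67),.01),("pen2",(450,50),.01)]: print(n,atz(T,zt(*a),z))
for n,a,z in[("riserA",(157,44),.08),("B",(293,42),.08),("C",(298,130),.08),("D",(152,130),.08),("lens",(390,355),0.)]: print(n,atz(S,zs(*a),z))
for q in["stand","tel_hub"]:
  for P,nm in((T,"top"),(S,"side")):
    r=ctrl.silhouettes(P,q)
    print(q,nm,[(d["confidence"],d["box"],d["pixels"].sum()) for d in r[:2]])
# cradle zoom
for P,nm,(x0,y0,w,h) in((T,"t",(385,170,100,130)),(S,"s",(220,265,140,95))):
    a=P["frame"][y0:y0+h,x0:x0+w,::-1];f=min(800//w,590//h);cv2.imwrite(f"pics/st_{nm}.png",cv2.resize(a,None,fx=f,fy=f,interpolation=2));print(f)
E
```

```text
hub [0.56652625 0.13552457 0.034     ] [0.5646206  0.13582743 0.034     ]
spindle [ 0.42976221 -0.24567279  0.115     ] [ 0.42917359 -0.25712256  0.115     ]
bar@riser [0.5711552 0.2466117 0.032    ] [0.57127736 0.26850627 0.032     ]
riserA [0.69938086 0.43593881 0.08      ]
B [0.68621701 0.23461696 0.08      ]
C [0.46672893 0.24737082 0.08      ]
D [0.4802214  0.45046284 0.08      ]
lens [ 0.75314356 -0.11940912  0.        ]
weight [0.41412787 0.18191055 0.048     ]
pen1 [0.77077343 0.11017287 0.01      ]
pen2 [ 0.78885278 -0.02709979  0.01      ]
riserA [0.47945572 0.45169791 0.08      ]
B [0.70098093 0.43453845 0.08      ]
C [0.68284601 0.23015179 0.08      ]
D [0.4671468  0.25144284 0.08      ]
lens [ 0.76221425 -0.11575192  0.        ]
stand top [(0.93, [392.2, 180.7, 477.1, 297.8], np.int64(4847))]
stand side [(0.89, [227.7, 275.5, 351.8, 351.6], np.int64(4650))]
tel_hub top [(0.74, [243.3, 206.1, 294.2, 220.1], np.int64(329))]
tel_hub side [(0.83, [299.7, 170.9, 315.0, 210.9], np.int64(314)), (0.34, [257.6, 187.6, 265.2, 199.7], np.int64(131))]
4
5
```

View pics/st_t.png

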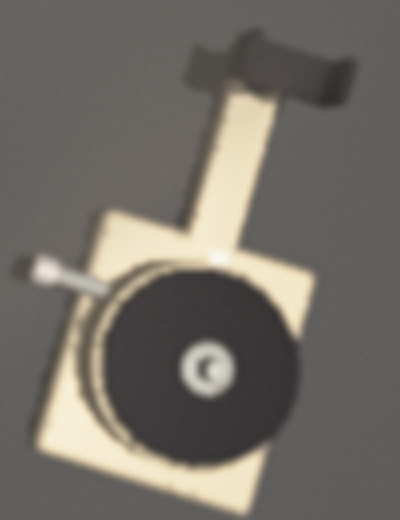

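View pics/st_s.png

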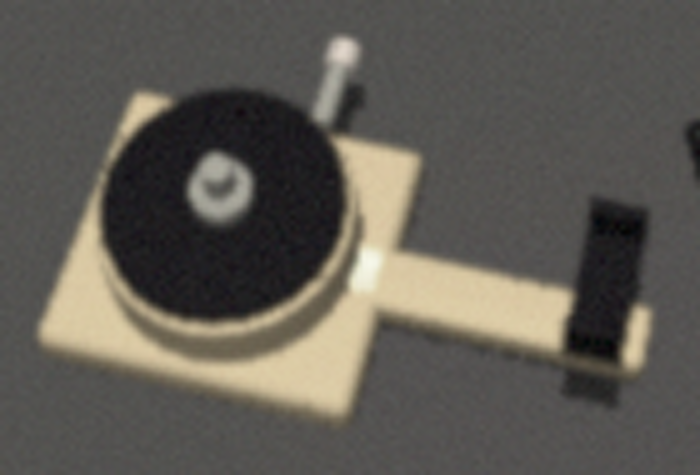

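Run:
```python
from plant import ctrl
from h import *
T=ctrl.capture("top");S=ctrl.capture("side")
zt=lambda u,v:(u/4+385-.4,v/4+170-.4)
zs=lambda u,v:(u/5+220-.4,v/5+265-.4)
tc=np.array([atz(T,zt(*a),.028)[:2] for a in[(108,212),(316,275),(245,515),(38,445)]])
sc=np.array([atz(S,zs(*a),.028)[:2] for a in[(420,155),(345,418),(40,340),(133,95)]])
for c in(tc,sc):
    print(c.round(3).tolist(),"mean",c.mean(0),[np.linalg.norm(c[i]-c[(i+1)%4]).round(3) for i in range(4)])
    e=(c[0]+c[1]-c[2]-c[3]);print("yaw",np.arctan2(e[1],e[0]))
print("disk T",atz(T,zt(201,366),.08),"S",atz(S,zs(225,206),.08))
print("ring T",atz(T,zt(208,369),.09),"S",atz(S,zs(220,187),.09))
print("cradle prong tops T",[atz(T,zt(*a),.103).round(4) for a in[(250,60),(336,80)]])
# model hypotheses
for x,y,yaw in[(.43,-.25,-.25)]+[(*((tc.mean(0)+sc.mean(0))/2),-.26)]:
  for P,f,o,nm in((T,4,(385,170),"T"),(S,5,(220,265),"S")):
    c,s=np.cos(yaw),np.sin(yaw)
    pts=[(0,0,.115),(0,0,.08),(.2,0,.079),(.2,.027,.103),(.2,-.027,.103)]
    W=[(x+c*a-s*b,y+s*a+c*b,z) for a,b,z in pts]
    print(nm,((proj(P,W)-o+.4)*f).round().tolist())
# riser pose
A=np.array([[.699,.436],[.686,.2346],[.4667,.2474],[.4802,.4505]]);B=np.array([[.701,.4345],[.6828,.2302],[.4671,.2514],[.4795,.4517]])
for r in(A,B):
  e=r[0]+r[3]-r[1]-r[2];print("riser",r.mean(0),np.arctan2(e[1],e[0]))
```

```text
[[0.528, -0.21], [0.483, -0.35], [0.324, -0.294], [0.374, -0.157]] mean [ 0.42743922 -0.25248969] [np.float64(0.147), np.float64(0.168), np.float64(0.146), np.float64(0.163)]
yaw -0.33488278278595873
[[0.529, -0.211], [0.482, -0.352], [0.326, -0.297], [0.37, -0.16]] mean [ 0.42683437 -0.25501601] [np.float64(0.148), np.float64(0.165), np.float64(0.145), np.float64(0.167)]
yaw -0.3261778582804541
disk T [ 0.42817751 -0.25241491  0.08      ] S [ 0.42767246 -0.25672606  0.08      ]
ring T [ 0.42704129 -0.25369114  0.09      ] S [ 0.42627039 -0.250911    0.09      ]
cradle prong tops T [array([ 0.621 , -0.2853,  0.103 ]), array([ 0.6073, -0.3396,  0.103 ])]
T [[215.0, 368.0], [197.0, 363.0], [259.0, 60.0], [231.0, 46.0], [313.0, 65.0]]
S [[222.0, 162.0], [229.0, 193.0], [616.0, 252.0], [625.0, 181.0], [612.0, 283.0]]
T [[221.0, 372.0], [203.0, 368.0], [268.0, 65.0], [240.0, 50.0], [322.0, 71.0]]
S [[216.0, 170.0], [224.0, 201.0], [611.0, 263.0], [620.0, 193.0], [606.0, 295.0]]
riser [0.582975 0.342125] 1.5053768333376318
riser [0.5826  0.34195] 1.4953097818609735
```

step_arm(
  linear=[
    [0,0,0],
    [0,0,0],
    [0,0,0],
    [0,0,0],
    [0,0,0],
    [0,0,0],
    [0,0,0],
    [0,0,0],
    [0,0,0],
  ],
  twist=[-0.156,-0.156,-0.156,-0.156,-0.156,-0.156,-0.156,-0.156,0],
  fingers=-1,
  grip_force=20,
)

```text
time_s: 2.82
position: [0.1712, -0.6529, 0.2054]
orientation: [-3.14, 0.105, -0.0]
ft_force: [0.1, -0.9, -0.0]
finger_gap: 0.0939
```

```bash
cat >> h.py <<'E'
def tool(s):
    R=cv2.Rodrigues(np.array(s["orientation"],float))[0]
    return np.array(s["position"]),R
def to(s,target):
    p,R=tool(s);return R.T@(np.array(target)-p)
def yaw(s):
    R=tool(s)[1];return np.arctan2(R[1,0],R[0,0])
E
python3 - <<'E'
from plant import ctrl
from h import *
s=ctrl.get_state();print(s["position"],yaw(s),s["joints"],tool(s)[1].round(3))
print(to(s,[.45,-.38,.205]));print(tool(s)[1].T@(np.array([.569,.186,.16])-[.45,-.38,.205]))
E
```

```text
[ 0.17123731 -0.65286052  0.20544725] -0.06704807944008175 [ 1.34778541  0.4327678  -0.17566479  1.59343706  0.0811489   1.1226477
  1.08574821] [[ 0.998 -0.067  0.   ]
 [-0.067 -0.998  0.   ]
 [ 0.    -0.    -1.   ]]
[ 0.25985519 -0.29092384  0.00054748]
[ 0.08080406 -0.57269244  0.0451229 ]
```

step_arm(
  linear=[
    [0.0325,-0.0364,0],
    [0.0325,-0.0364,0],
    [0.0325,-0.0364,0],
    [0.0325,-0.0364,0],
    [0.0325,-0.0364,0],
    [0.0325,-0.0364,0],
    [0.0325,-0.0364,0],
    [0.0325,-0.0364,0],
    [0.0067,-0.0477,0.0038],
    [0.0067,-0.0477,0.0038],
    [0.0067,-0.0477,0.0038],
    [0.0067,-0.0477,0.0038],
    [0.0067,-0.0477,0.0038],
    [0.0067,-0.0477,0.0038],
    [0.0067,-0.0477,0.0038],
    [0.0067,-0.0477,0.0038],
    [0.0067,-0.0477,0.0038],
    [0.0067,-0.0477,0.0038],
    [0.0067,-0.0477,0.0038],
    [0,0,0],
  ],
  twist=[0,0,0,0,0,0,0,0,0,0,0,0,0,0,0,0,0,0,0,0],
)

```text
time_s: 5.32
position: [0.558, 0.1435, 0.1635]
orientation: [-3.138, 0.102, 0.001]
ft_force: [0.0, -0.7, 0.2]
finger_gap: 0.0943
```

Run:
```python
from plant import ctrl
from h import *
s=ctrl.get_state();print(s["position"],yaw(s),s["joints"])
print(to(s,[.569,.186,.01]))
for n,(x0,y0,w,h) in(("side",(240,110,130,110)),("top",(150,140,170,110))):
    P=ctrl.capture(n);a=P["frame"][y0:y0+h,x0:x0+w,::-1];f=4;cv2.imwrite(f"pics/a_{n}.png",cv2.resize(a,None,fx=f,fy=f,interpolation=2))
    print([((proj(P,tool(s)[0])-(x0,y0))*f).round()])
```

```text
[0.55799544 0.14346634 0.16347766] -0.06529007533241486 [ 0.11949882  0.36644174 -0.5951084   1.84469294  0.23855539  1.00183855
 -0.63961408]
[ 0.00828055 -0.04288198  0.15355186]
[array([[255., 237.]])]
[array([[500., 287.]])]
```

View pics/a_side.png

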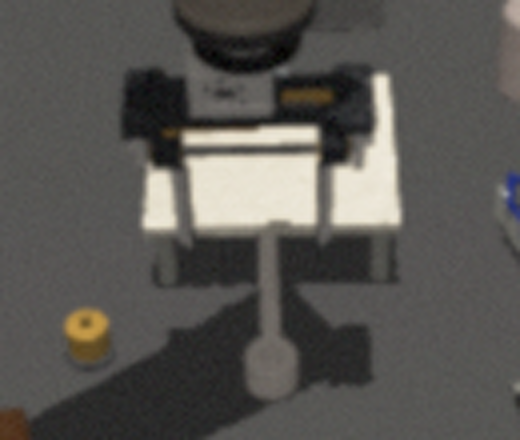

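View pics/a_top.png

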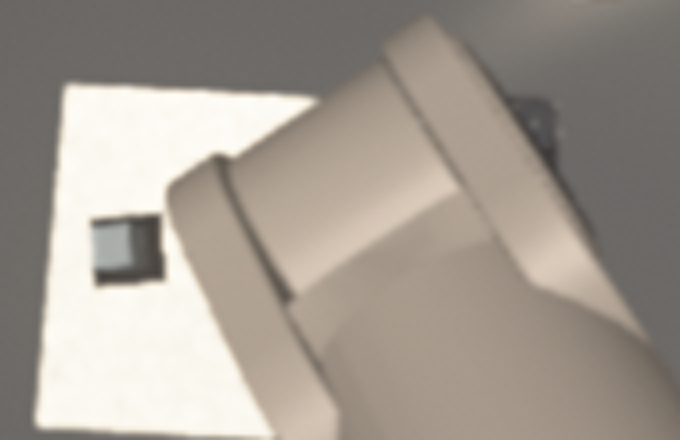

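step_arm(
  linear=[
    [0.0042,-0.0215,0.01],
    [0.0041,-0.0214,0.01],
    [0,0,0.02],
    [0,0,0.02],
    [0,0,0.02],
    [0,0,0.02],
    [0,0,0.02],
    [0,0,0.0184],
    [0,0,0.015],
    [0,0,0],
    [0,0,0],
  ],
  twist=[0,0,0,0,0,0,0,0,0,0,0],
)

```text
time_s: 6.8
position: [0.5697, 0.1818, 0.0107]
orientation: [-3.14, 0.103, -0.001]
ft_force: [0.3, 0.0, -0.0]
finger_gap: 0.0941
```

Run:
```python
from plant import ctrl
from h import *
s=ctrl.get_state();print(s["position"],yaw(s),s["ft_force"])
print(to(s,[.569,.186,.01]))
for n,(x0,y0,w,h) in(("side",(240,110,130,110)),):
    P=ctrl.capture(n);a=P["frame"][y0:y0+h,x0:x0+w,::-1];f=4;cv2.imwrite(f"pics/b_{n}.png",cv2.resize(a,None,fx=f,fy=f,interpolation=2))
    print([((proj(P,tool(s)[0])-(x0,y0))*f).round()])
```

```text
[0.56967093 0.18180334 0.01074243] -0.06588589236836523 [ 0.27886682  0.02440741 -0.02393038]
[-0.00094619 -0.00414313  0.00074335]
[array([[271., 331.]])]
```

View pics/b_side.png

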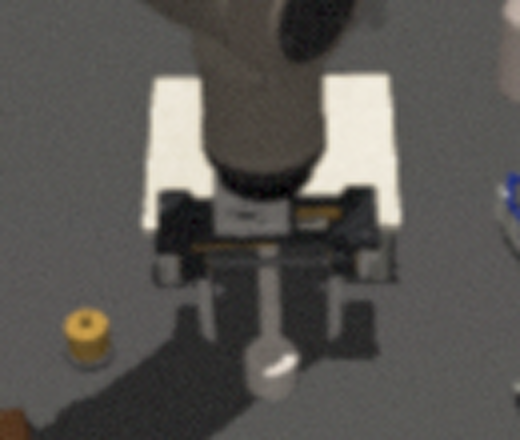

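step_arm(
  linear=[
    [0,0,0],
    [0,0,0],
    [0,0,0],
    [0,0,0],
    [0,0,0],
    [0,0,0],
    [0,0,0],
    [0,0,0],
  ],
  twist=[0,0,0,0,0,0,0,0],
  fingers=1,
  grip_force=15,
)

```text
time_s: 7.85
position: [0.5693, 0.1815, 0.0103]
orientation: [-3.14, 0.104, 0.0]
ft_force: [0.6, -0.7, -0.5]
finger_gap: 0.0174
```

step_arm(
  linear=[
    [0,0.008,0],
    [0,0.0125,0],
    [0,0.0125,0],
    [0,0.0125,0],
    [0,0.0125,0],
    [0,0.0125,0],
    [0,0,0],
  ],
  twist=[0,0,0,0,0,0,0],
)

```text
time_s: 8.72
position: [0.5647, 0.1092, 0.0103]
orientation: [3.138, -0.106, -0.0]
ft_force: [-1.2, -3.0, 0.6]
finger_gap: 0.016
```

Run:
```python
from plant import ctrl
from h import *
s=ctrl.get_state();print(s["position"],yaw(s),s["ft_force"],s["finger_gap"])
for n,(x0,y0,w,h) in(("side",(240,110,130,120)),):
    P=ctrl.capture(n);a=P["frame"][y0:y0+h,x0:x0+w,::-1];f=4;cv2.imwrite(f"pics/c_{n}.png",cv2.resize(a,None,fx=f,fy=f,interpolation=2))
```

```text
[0.56467288 0.1091866  0.01031745] -0.06779751980679088 [-1.20301025 -2.98097935  0.56595032] 0.015982650226029495
```

View pics/c_side.png

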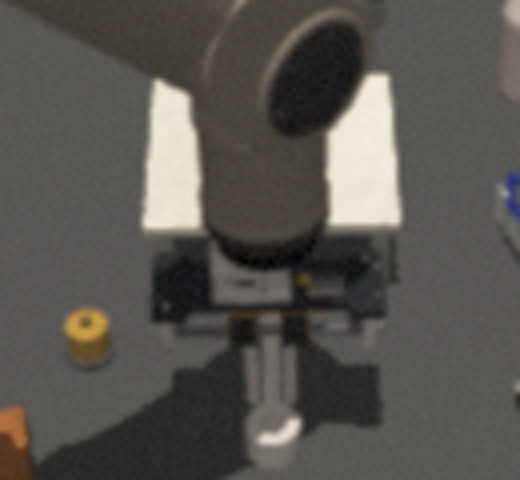

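step_arm(
  linear=[
    [0,0.0125,0],
    [0,0.0125,0],
    [0,0.0125,0],
    [0,0.0125,0],
    [0,0.0125,0],
    [0,0.0125,0],
    [0,0.0125,0],
    [0,0.0105,0],
    [0,0,0],
    [0,0,0],
  ],
  twist=[0,0,0,0,0,0,0,0,0,0],
)

```text
time_s: 10.02
position: [0.5582, 0.0127, 0.0103]
orientation: [3.139, -0.105, -0.0]
ft_force: [-0.6, -3.6, 1.2]
finger_gap: 0.0158
```

step_arm(
  linear=[
    [0,0,0],
    [0,0,0],
    [0,0,0],
    [0,0,0],
    [0,0,0],
    [0,0,0],
    [0,0,0],
  ],
  twist=[0,0,0,0,0,0,0],
  fingers=-0.2,
)

```text
time_s: 10.9
position: [0.5582, 0.0134, 0.0103]
orientation: [-3.14, 0.104, -0.0]
ft_force: [-0.5, -0.1, 0.7]
finger_gap: 0.0565
```

Run:
```python
from plant import ctrl
from h import *
s=ctrl.get_state();print(s["position"],yaw(s),s["ft_force"],s["finger_gap"])
for n,(x0,y0,w,h) in(("side",(240,110,130,140)),("top",(150,140,190,110))):
    P=ctrl.capture(n);a=P["frame"][y0:y0+h,x0:x0+w,::-1];f=4;cv2.imwrite(f"pics/d_{n}.png",cv2.resize(a,None,fx=f,fy=f,interpolation=2))
```

```text
[0.55823829 0.01338886 0.01030231] -0.06608133728766963 [-0.47096636 -0.13248293  0.7264627 ] 0.05648230703118433
```

View pics/d_side.png

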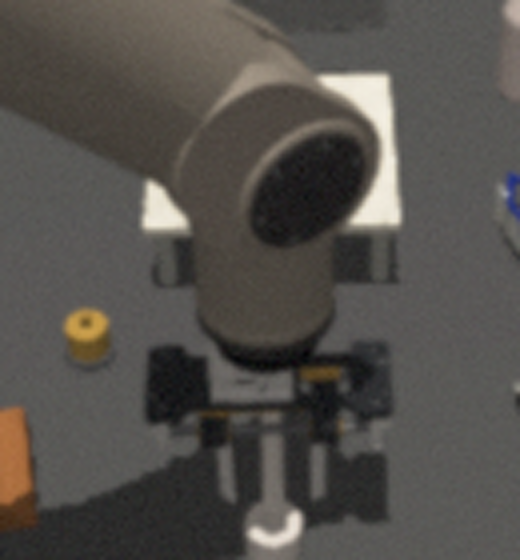

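View pics/d_top.png

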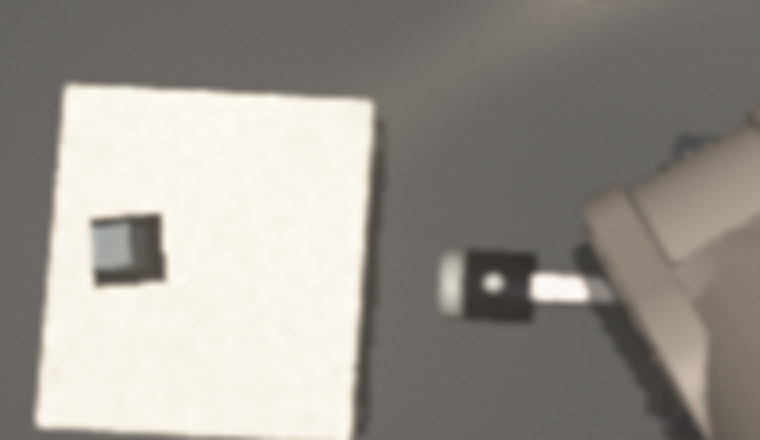

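Run:
```python
from plant import ctrl
from h import *
P=ctrl.capture("top");S=ctrl.capture("side");s=ctrl.get_state()
zt=lambda u,v:(u/4+150-.4,v/4+140-.4)
for n,a,z in[("screw",(493,282),.05),("near",(534,288),.046),("nearbar",(530,287),.032),("far",(438,284),.04),("bar",(560,288),.032)]:print(n,atz(P,zt(*a),z).round(4))
print("hub",atz(S,(275/4+240-.4,522/4+110-.4),.034))
for t in[(.567,.119,.009)]:print(to(s,t))
d=ctrl.silhouettes(P,"tel_barrel");print([(x["box"],x["confidence"]) for x in d])
```

```text
screw [0.5685 0.1618 0.05  ]
near [0.5642 0.1351 0.046 ]
nearbar [0.5657 0.139  0.032 ]
far [0.5685 0.1996 0.04  ]
bar [0.5646 0.1189 0.032 ]
hub [ 0.55600261 -0.03212742  0.034     ]
[ 0.00179292 -0.10595456  0.0013214 ]
[]
```

step_arm(
  linear=[
    [0,-0.0148,0],
    [0,-0.0148,0],
    [0,-0.0148,0],
    [0,-0.0148,0],
    [0,-0.0148,0],
    [0,-0.0148,0],
    [0,-0.0148,0.005],
    [0,0,0],
    [0,0,0],
  ],
  twist=[0,0,0,0,0,0,0,0,0],
)

```text
time_s: 12.28
position: [0.565, 0.1163, 0.0051]
orientation: [3.14, -0.104, -0.001]
ft_force: [0.5, -1.2, 1.2]
finger_gap: 0.0565
```

Run:
```python
from plant import ctrl
from h import *
s=ctrl.get_state();print(s["position"],yaw(s),s["ft_force"],s["finger_gap"],to(s,(.565,.1165,.005)))
for n,(x0,y0,w,h) in(("side",(240,110,130,140)),("top",(190,160,160,100))):
    P=ctrl.capture(n);a=P["frame"][y0:y0+h,x0:x0+w,::-1];f=4;cv2.imwrite(f"pics/e_{n}.png",cv2.resize(a,None,fx=f,fy=f,interpolation=2))
```

```text
[0.56498141 0.11631163 0.00512784] -0.06627323150229408 [ 0.5148564  -1.1980662   1.17741796] 0.05647631166328127 [ 6.11331467e-06 -1.89230194e-04  1.27765835e-04]
```

View pics/e_side.png

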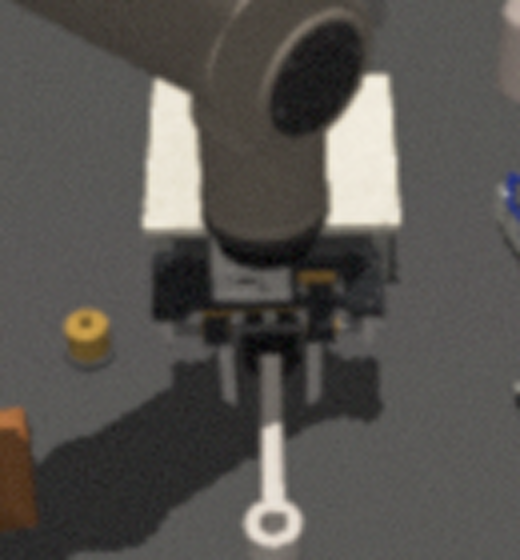

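View pics/e_top.png

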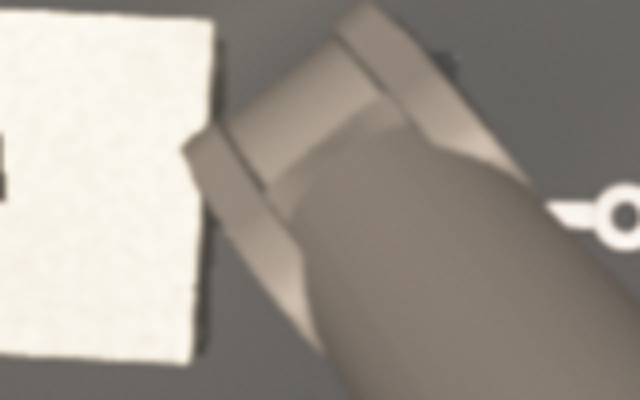

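step_arm(
  linear=[
    [0,0,0],
    [0,0,0],
    [0,0,0],
    [0,0,0],
    [0,0,0],
    [0,0,0],
    [0,0,0],
  ],
  twist=[0,0,0,0,0,0,0],
  fingers=1,
  grip_force=50,
)

```text
time_s: 13.25
position: [0.565, 0.1168, 0.0053]
orientation: [-3.14, 0.104, 0.0]
ft_force: [-0.6, -1.0, 1.3]
finger_gap: 0.0154
```

Run:
```python
from plant import ctrl
from h import *
s=ctrl.get_state();print(s["position"],yaw(s),s["ft_force"],s["moment"],s["finger_gap"])
P=ctrl.capture("top");S=ctrl.capture("side")
h1=atz(P,(625/4+190-.4,217/4+160-.4),.034);h2=atz(S,(274/4+240-.4,520/4+110-.4),.034)
p=np.array(s["position"])
for h in(h1,h2):print(h,np.linalg.norm((h-p)[:2]))
```

```text
[0.56502328 0.11677013 0.00531711] -0.06601360871480548 [-0.6151501  -0.97051498  1.32867668] [-0.09145482  0.16378322  0.06670238] 0.015423765765998458
[ 0.55542545 -0.03203467  0.034     ] 0.1491140025338494
[ 0.55538442 -0.03021426  0.034     ] 0.1473000975318254
```

step_arm(
  linear=[
    [0,0,-0.003],
    [0,0,-0.005],
    [0,0,-0.007],
    [0,0,0],
    [0,0,0],
  ],
  twist=[0,0,0,0,0],
)

```text
time_s: 13.98
position: [0.5651, 0.1167, 0.0203]
orientation: [3.14, -0.104, 0.0]
ft_force: [0.2, -0.0, -6.4]
finger_gap: 0.016
```

Run:
```python
from plant import ctrl
from h import *
s=ctrl.get_state();print(s["position"],yaw(s),s["ft_force"],s["moment"],s["finger_gap"])
for n,(x0,y0,w,h) in(("side",(240,110,130,140)),("top",(190,160,160,100))):
    P=ctrl.capture(n);a=P["frame"][y0:y0+h,x0:x0+w,::-1];f=4;cv2.imwrite(f"pics/f_{n}.png",cv2.resize(a,None,fx=f,fy=f,interpolation=2))
    # predicted hub top if level
    R=tool(s)[1];print(((proj(P,np.array(s["position"])+R@[0,.149,0]+[0,0,.029])-(x0,y0)+.4)*f).round())
```

```text
[0.56506461 0.1166527  0.0203253 ] -0.06618722254094812 [ 0.2257866  -0.04109862 -6.44806008] [-0.00677229 -0.11722938 -0.00285573] 0.016029241466222012
[[273. 510.]]
[[627. 216.]]
```

View pics/f_side.png

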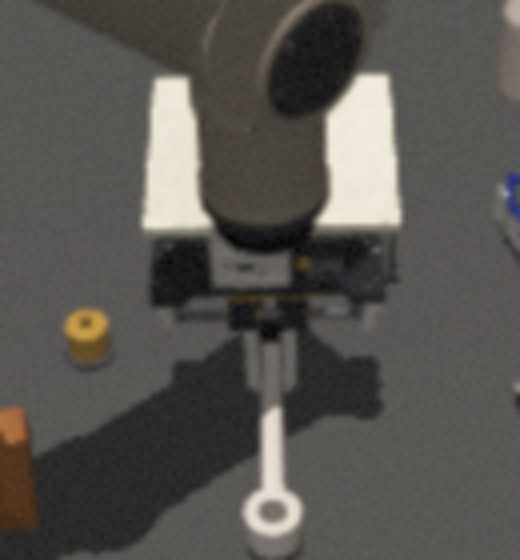

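step_arm(
  linear=[
    [0,0,-0.006],
    [0,0,-0.01],
    [0,0,-0.012],
    [0,0,-0.012],
    [0,0,-0.012],
    [0,0,-0.012],
    [0,0,-0.012],
    [0,0,-0.012],
    [0,0,-0.012],
    [0,0,-0.012],
    [0,0,-0.012],
    [0,0,-0.012],
    [0,0,-0.012],
    [0,0,-0.012],
    [0,0,-0.012],
    [0,0,-0.008],
    [0,0,0],
    [0,0,0],
  ],
  twist=[0,0,0,0,0,0,0,0,0,0,0,0,0,0,0,0,0,0],
)

```text
time_s: 16.32
position: [0.5649, 0.1167, 0.1999]
orientation: [3.14, -0.104, -0.001]
ft_force: [0.2, 0.1, -5.9]
finger_gap: 0.0156
```

Run:
```python
from plant import ctrl
from h import *
s=ctrl.get_state();print(s["position"],yaw(s),s["ft_force"],s["moment"],s["finger_gap"],s["joints"])
print(to(s,[.57,-.301,.2]))
for n,(x0,y0,w,h) in(("side",(240,110,130,140)),):
    P=ctrl.capture(n);a=P["frame"][y0:y0+h,x0:x0+w,::-1];f=4;cv2.imwrite(f"pics/g_{n}.png",cv2.resize(a,None,fx=f,fy=f,interpolation=2))
    R=tool(s)[1];print(((proj(P,np.array(s["position"])+R@[0,.149,0]+[0,0,.029])-(x0,y0)+.4)*f).round())
```

```text
[0.56487748 0.11665265 0.19994111] -0.06610642941586549 [ 0.22095313  0.0775057  -5.87940012] [-0.00857243 -0.09531195 -0.00291789] 0.015612698363776656 [ 0.18535561  0.33156604 -0.6138192   1.80544519  0.21500703  1.07212038
 -0.5726121 ]
[ 3.27007182e-02  4.16402020e-01 -3.74949866e-05]
[[266. 354.]]
```

View pics/g_side.png

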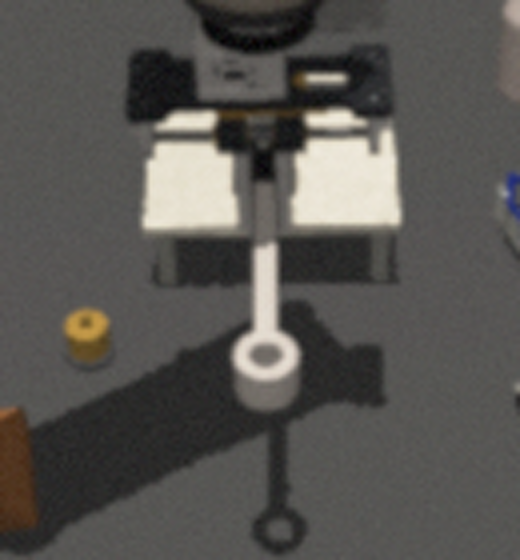

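step_arm(
  linear=[
    [0,0.008,0],
    [0,0.016,0],
    [0,0.02,0],
    [0,0.02,0],
    [0,0.02,0],
    [0,0.02,0],
    [0,0.02,0],
    [0,0.02,0],
    [0,0.02,0],
    [0,0.02,0],
    [0,0.02,0],
    [0,0.016,0],
    [0,0.008,0],
    [0,0,0],
  ],
  twist=[0,0,0,0,0,0,0,0,0,0,0,0,0,0],
)

```text
time_s: 18.12
position: [0.5499, -0.1112, 0.2003]
orientation: [-3.14, 0.105, 0.0]
ft_force: [0.7, 0.5, -5.6]
finger_gap: 0.0154
```

step_arm(
  linear=[
    [0,0,0],
    [0,0,0],
    [0,0,0],
    [0,0,0],
    [0,0,0],
    [0,0,0],
    [0,0,0],
    [0,0,0],
    [0,0,0],
    [0,0,0],
    [0,0,0],
    [0,0,0],
    [0,0,0],
    [0,0,0],
    [0,0,0],
  ],
  twist=[0.03,0.06,0.08,0.08,0.08,0.08,0.08,0.08,0.08,0.08,0.08,0.08,0.06,0.03,0],
)

```text
time_s: 20.0
position: [0.5501, -0.1103, 0.2003]
orientation: [-2.722, 1.568, 0.0]
ft_force: [0.1, 0.3, -5.5]
finger_gap: 0.0158
```

Run:
```python
from plant import ctrl
from h import *
s=ctrl.get_state();print(s["position"],yaw(s),s["ft_force"],s["moment"],s["finger_gap"],s["joints"])
for n in("side","top"):
    P=ctrl.capture(n);cv2.imwrite(f"pics/i_{n}.png",P["frame"][:,:,::-1])
```

```text
[ 0.55009762 -0.11027688  0.20031355] -1.0453683116980628 [ 0.05915924  0.30627194 -5.54696906] [-0.03881994 -0.00732339 -0.03092566] 0.01581820186931796 [ 0.3910865   0.26920814 -0.3656123   1.85104303  0.11025784  1.04097144
 -1.06369879]
```

View pics/i_side.png

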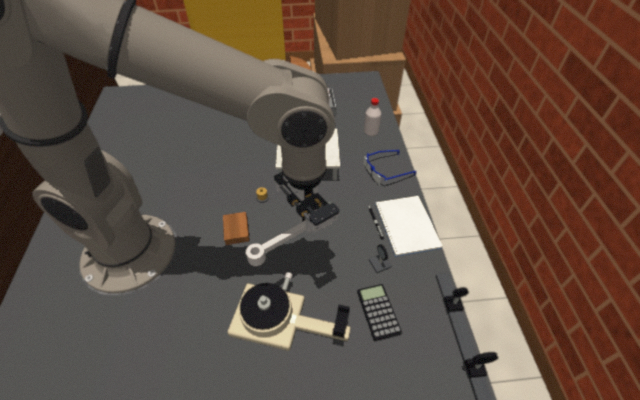

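step_arm(
  linear=[
    [0,0,0],
    [0,0,0],
    [0,0,0],
    [0,0,0],
    [0,0,0],
    [0,0,0],
    [0,0,0],
    [0,0,0],
    [0,0,0],
    [0,0,0],
    [0,0,0],
    [0,0,0],
    [0,0,0],
    [0,0,0],
  ],
  twist=[0.03,0.06,0.08,0.08,0.08,0.08,0.08,0.08,0.08,0.08,0.06,0.04,0.016,0],
)

```text
time_s: 21.85
position: [0.55, -0.1107, 0.2003]
orientation: [-1.838, 2.548, 0.0]
ft_force: [-0.8, 0.2, -5.7]
finger_gap: 0.0157
```

Run:
```python
from plant import ctrl
from h import *
s=ctrl.get_state();print(s["position"],yaw(s),s["ft_force"],s["moment"],s["finger_gap"],s["joints"])
print(to(s,[.57,-.301,.2]))
```

```text
[ 0.55003922 -0.1107444   0.20030834] -1.8919302731552454 [-0.79008963  0.19659639 -5.72406921] [-0.00196792  0.03449335  0.02382077] 0.015699590219599824 [ 0.28488621  0.25805381 -0.23781061  1.85729212  0.06992741  1.0342479
 -1.8730463 ]
[ 0.17422892 -0.07899314  0.0002967 ]
```

step_arm(
  linear=[
    [0.008,-0.004,0],
    [0.016,-0.007,0],
    [0.02,-0.009,0],
    [0.02,-0.009,0],
    [0.02,-0.009,0],
    [0.02,-0.009,0],
    [0.02,-0.009,0],
    [0.02,-0.009,0],
    [0.018,-0.008,0],
    [0.01,-0.005,0],
    [0.002,-0.001,0],
    [0,0,0],
    [0,0,0],
  ],
  twist=[0,0,0,0,0,0,0,0,0,0,0,0,0],
)

```text
time_s: 23.48
position: [0.5702, -0.3, 0.2004]
orientation: [-1.839, 2.547, 0.0]
ft_force: [0.3, -0.4, -5.0]
finger_gap: 0.0155
```

```bash
cat > look.py <<'E'
import sys
from plant import ctrl
from h import *
k=sys.argv[1]
s=ctrl.get_state();p,R=tool(s);print(p,yaw(s),s["ft_force"],s["moment"],s["finger_gap"])
print(to(s,[.57,-.301,.16]))
for n,(x0,y0,w,h) in(("side",(215,225,140,135)),("top",(370,160,120,140))):
    P=ctrl.capture(n);a=P["frame"][y0:y0+h,x0:x0+w,::-1];f=4;cv2.imwrite(f"pics/{k}_{n}.png",cv2.resize(a,None,fx=f,fy=f,interpolation=2))
    print(n,"hubtop,barrel ctr top",((proj(P,[p+R@[0,.149,0]+[0,0,.029],p+R@[0,-.051,0]+[0,0,.044]])-(x0,y0)+.4)*f).round())
E
python3 look.py j
```

```text
[ 0.57018997 -0.29996702  0.20037252] -1.891132343103726 [ 0.3489729  -0.4402382  -5.02445535] [-0.01680168  0.04973267  0.01608109] 0.0154949242204742
[ 0.00105388 -0.00014538  0.04037216]
side hubtop,barrel ctr top [[172. 203.]
 [521. 262.]]
top hubtop,barrel ctr top [[348. 426.]
 [456.  71.]]
```

View pics/j_side.png

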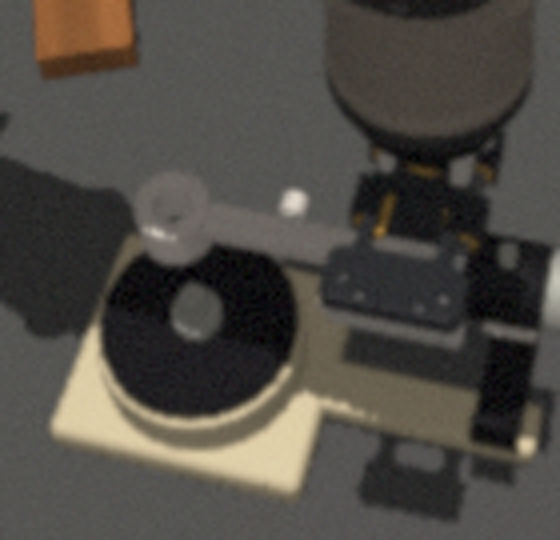

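View pics/j_top.png

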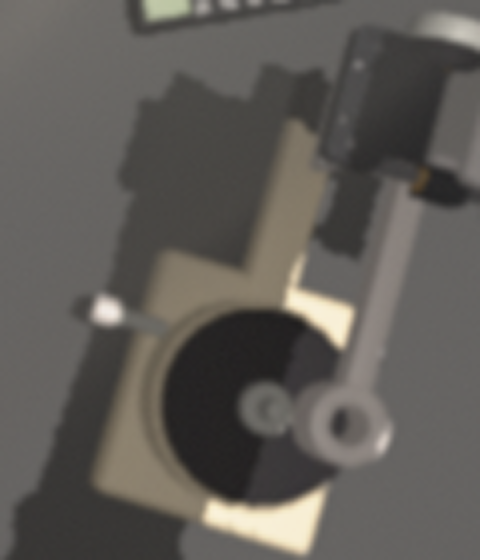

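step_arm(
  linear=[
    [0.001,0,0.004],
    [0,0,0.006],
    [0,0,0.008],
    [0,0,0.008],
    [0,0,0.008],
    [0,0,0.004],
    [0,0,0.002],
    [0,0,0],
    [0,0,0],
    [0,0,0],
    [0,0,0],
  ],
  twist=[0,0,0,0,0,0,0,0,0,0,0],
)

```text
time_s: 24.95
position: [0.5698, -0.3017, 0.1604]
orientation: [-1.837, 2.548, -0.0]
ft_force: [-0.2, 0.2, -5.3]
finger_gap: 0.0154
```

```bash
python3 look.py k
```

```text
[ 0.5697777  -0.30173802  0.16042095] -1.892064574297259 [-0.18090118  0.20904275 -5.33091252] [ 0.05304939 -0.05217178  0.00876811] 0.015386528598348199
[-7.70444957e-04  2.21888819e-05  4.20976146e-04]
side hubtop,barrel ctr top [[180. 239.]
 [517. 299.]]
top hubtop,barrel ctr top [[325. 421.]
 [428.  82.]]
```

View pics/k_side.png

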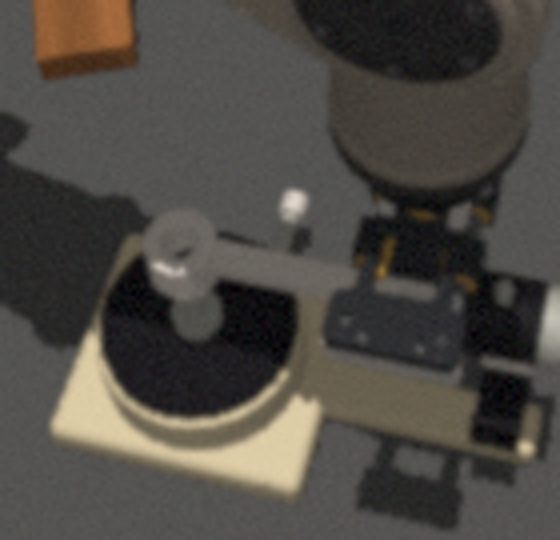

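View pics/k_top.png

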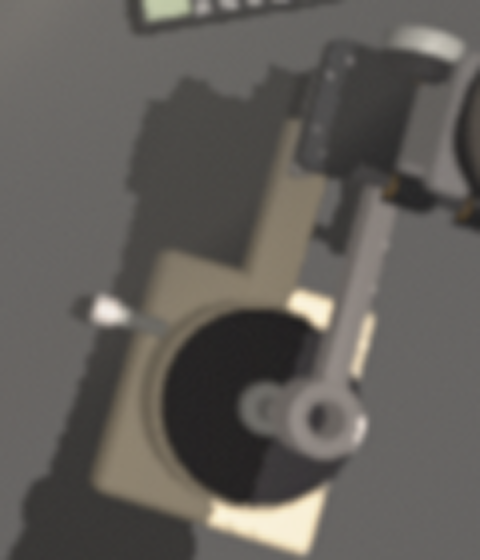

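Run:
```python
from plant import ctrl
import numpy as np
s=ctrl.get_state();print(np.abs(s["dq"]).max(),s["finger_gap"],s["time_s"])
print(ctrl.sign_off())
```

```text
0.0016864511855641065 0.015559723265125124 25.05
the job is handed in; nothing more can be done
None
```

The telescope arm is held still over the stand, and the job was handed in at 25.05 s of robot time. No verdict is reported, so these are my own checks.

- **Drawing out:** I gripped the exposed bar about 46 mm from the hub and slid the arm 0.168 m along the bench. The barrel ended about 175 mm from the riser's centre along its x axis, past the 131 mm needed. I then opened the fingers and regripped 147–149 mm from the hub's axis, within 3 mm of the balance point.
- **Lift and carry:** The arm was lifted straight up and stayed level: in the camera pictures the hub was within about 1 mm of where a level arm would put it. I turned it about 105° in two steps and carried it over the stand at about 0.2 m, then lowered it.
- **Final pose:** The hub is at about (0.428, -0.255), against the spindle at about (0.4275, -0.2535). The barrel is at about (0.618, -0.318), against the cradle at about (0.617, -0.317). There is about 40 mm of air above the spindle's tip.
- **Held and at rest:** Joint speeds were below 0.002 rad/s. The finger gap was 15.6 mm on the 16 mm bar with a 50 N grip, and the wrist force matched the arm's weight.

**Disagreements:** The two cameras differed by about 3 mm on where the stand is, against the 18 mm tolerance. The networks found no barrel in the one picture I asked about after drawing it out, so I measured the barrel by eye. They also gave only coarse boxes for the stand, so I fitted its position from its outline.

**Not measured:** I did not re-measure the bystanders at the end; none came close to the planned path or looked moved in the pictures that showed them.

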